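# Tip the two cartons and dispatch the stamped one

### The arm

A 6-joint arm with a two-finger parallel gripper is mounted at the origin on a cart in front of the work surface, level with it; the furniture and walls round the work are solid. World frame = base frame: x ahead of the robot, y to its left, z up, the work surface at z = 0. Lengths are in m, angles in degrees, forces in N, time in s.
With the tool pointing down it reaches from about 0.275 to 0.825 m from the base axis. Payload 4.9 kg.
Tool frame: the origin (TCP) lies midway between the tips of the shut fingers; the grasp point (between the pads) lies 19 mm behind it; y points along the fingers, z is the direction in which the jaws open and shut, and the axes are right-handed (so a half turn about y gives the same grasp; the last joint's range is limited). The gripper opens to 85 mm and grips with 20 to 120 N. Pads are 22 mm wide; open, the fingers measure 114 mm over their backs; the gripper's body (76 mm by 85 mm) begins 54 mm behind the grasp point. The pads swing forward as they close: fully open they stand 13 mm farther back than shut.
Start: joints at [-81.601, 18.69, -11.035, 60.275, 0, 82.311], TCP at [0.152, -0.528, 0.231] pointing down, gripper open.
Joint ranges: [-152.03, 152.03], [-55.5, 102.48], [-74.3, 77.21], [-110.64, 120.58], [-84.22, 78.4], [-180, 180]. Speed limits (degrees/s): [147.25, 147.25, 180, 180, 180, 180].

### API

Orientations are given as a 3x3 rotation matrix whose columns are the frame's x, y, z axes.
In Python, from rig import ctrl, eyes, ticket gives the robot as it stands. The module is installed in compiled form; this text tells all that it offers.
- The arm moves only by the tool drive_tool, never from a script. Its argument "commands" is a list that holds one entry, the list of rows, each a list of 7 numbers: the shift along the tool's x, y, z in mm, then the turn, a rotation vector about the tool's x, y, z in rad, then the opening, from 0 (shut) to 1 (fully open). In form: [[[dx, dy, dz, wx, wy, wz, jaw], ...]]. A call has 1 to 20 rows; each row shifts and turns the commanded pose from where the row before left it, along the tool's axes as they then stand; what a row does not reach is not made up. A row lasts 1/10 s, in which the tool goes at most 50 mm and 8.59 degrees, less where a joint would pass 70% of its speed; a pose out of reach is approached as far as the arm can. A call is refused whole if a number of a shift passes 50 or a number of a turn 0.15, either way. A call with a gripper value outside its range is refused whole. The fingers move at their own pace and stop on an object; "grip_force" is the grip in N (left out, the last holds). Time passes only in rows, so rows that do not move let the fingers close. It gives the time, the measured TCP pose, the force and the opening at its end, in the units of the state.
- ctrl.read_state(): the state, without advancing time (a new reading comes with each control period).
- eyes.grab_frame(name): name is "side" or "top"; returns a dict with "image" (384x512x3 uint8, red, green, blue), "z_map" (384x512 float32, m along the optical axis (not along the pixel's ray), 0 where there is no reading), "fx", "fy", "cx", "cy" (pixels), "position" and "attitude" of the camera in the world. Camera axes: x right, y up, looking along -z (the intrinsics and any distortion apply to the point x, -y, -z); pixel columns grow to the right and rows downward; lengths in m; the calibration is good to about 2 mm. A picture is of the moment at which its call begins.
- ticket.finish_job(): hands the job in, once; it reports no verdict.
The state is a dict: "t": time; "joints": joint angles; "qvel": joint speeds; "joint_efforts": joint torques, N m; "ee_pos": TCP position; "eef_rot": TCP orientation; "force": force on the tool from outside, world axes, zero at the start; "wrist_torque": the same for the moment, N m; "grip_width": finger opening in m.
Only numpy, scipy, OpenCV 4.12 (cv2) and the standard library are available. Lean on these libraries where they do the work, as an engineer would, in place of code of your own. Each camera call takes 0.05 s, during which the arm holds its last target. There are 200 camera calls.

### The job

Two empty kraft cartons stand on the bench and one of them has a round black stamp on its underside. Tip each carton over, away from you, onto its back so that its underside faces you; when both are down, push the stamped one ahead along the bench, still lying on its back with its underside towards you, until all of it lies beyond the black tape line, with its near end no more than 2 cm past the tape. Leave the unmarked carton lying on its back and not wholly beyond the line, lift and carry nothing, and leave the other things on the bench alone.

Things in the scene. Friction and masses are not known exactly. Their poses are not given: they have to be found in the camera images.
- stamped_carton: Upright kraft carton, 0.25 kg +-30%, black stamp (crossed ring, 69 mm) on its underside. In its frame (x away from the robot, z from underside to top) the box part spans x -49..41, y -55..45, z 0..150 mm; open flaps lean out at +x (to x 50, z 182) and +y (to y 55, z 170); the near face is plain. Origin: on the underside. Either carton may be left or right.
- plain_carton: Upright kraft carton, 0.25 kg +-30%, looks the same but has no mark underneath. In its frame (x away from the robot, z from underside to top) the box part spans x -49..41, y -55..45, z 0..150 mm; open flaps lean out at +x (to x 50, z 182) and +y (to y 55, z 170); the near face is plain. Origin: on the underside. Either carton may be left or right.
- stamped_carton_middle (a point): Middle of the carton's box part, 75 mm from its underside, 45 mm from its near and far faces. Pushed near the top of its near face the carton turns about its far bottom edge without sliding and falls by itself past about 31 degrees. Lying on its back, x points down, z away from the robot, this point is about 50 mm above the bench and the far flap props the top end up about 9 mm.
- stamped_carton_foot_left (a point): Point at the left far bottom corner of the carton, 41 mm ahead of and 45 mm to the left of the origin, on the underside; once the carton lies on its back it is the left lower corner of the underside that faces the robot, on the bench.
- stamped_carton_foot_right (a point): Point at the right far bottom corner of the carton, 41 mm ahead of and 55 mm to the right of the origin, on the underside; once the carton lies on its back it is the right lower corner of the underside that faces the robot, on the bench.
- plain_carton_middle (a point): Middle of the carton's box part, 75 mm from its underside, 45 mm from its near and far faces. Pushed near the top of its near face the carton turns about its far bottom edge without sliding and falls by itself past about 31 degrees. Lying on its back, x points down, z away from the robot, this point is about 50 mm above the bench and the far flap props the top end up about 9 mm.
- plain_carton_foot_left (a point): Point at the left far bottom corner of the carton, 41 mm ahead of and 45 mm to the left of the origin, on the underside; once the carton lies on its back it is the left lower corner of the underside that faces the robot, on the bench.
- plain_carton_foot_right (a point): Point at the right far bottom corner of the carton, 41 mm ahead of and 55 mm to the right of the origin, on the underside; once the carton lies on its back it is the right lower corner of the underside that faces the robot, on the bench.
- line: Dispatch line: a straight flat strip of black tape on the bench, 20 mm wide and 560 mm long, running across the bench behind both cartons. Origin: middle of the strip; x crosses the strip, away from the robot; y runs along it to the left.
- wash_bottle: Bystander: white wash bottle with red cap and bent spout, 66 x 95 x 197 mm, origin at the centre of its underside.
- flask: Bystander: conical flask with pink liquid, 76 mm wide, 133 mm tall, origin at the centre of its underside.
- timer: Bystander: white bench timer, 68 x 68 x 20 mm, origin at the centre of its underside.
- specimen_cup: Bystander: clear cup with red lid, 72 mm wide, 76 mm tall, origin at the centre of its underside.
Mind the look-alikes: they are no part of the job. Leave any turquoise look-alike of the plain_carton alone. Leave any orange look-alike of the stamped_carton alone.

How it is judged:
By the outcome, as a careful person would: the job done as asked, in the order asked, and still so for the second after the job is handed in, with the robot touching nothing.
It also fails if it takes over 72 s, if anything falls off the work surface, if the arm or the gripper's body presses on something with over 40 N, if the wrist force passes 120 N, or if a joint passes its speed limit or range.

## Working session

There is one attempt and no reset: what is moved stays moved. The work goes in short steps, Python scripts to look and compute and a tool call to move; the robot and the scene stay as the last step left them, time stands still between calls to the robot, and variables do not carry over. Pictures are saved under pics/ and viewed, about 8 in all and at most 12, crops included, and the job is handed in when it is done.

Besides the shell and the picture viewer there is one more tool, called after "Call:" as name(argument=value, ...) on one line, values as JSON. drive_tool: Moves the arm, as the interface text tells. Its arguments: {"type":"object","properties":{"commands":{"type":"array","items":{"type":"array","items":{"type":"array","items":{"type":"number"}}}},"grip_force":{"type":"number"}},"required":["commands"]}

```bash
mkdir -p pics; cat > h.py <<'E'
import numpy as np,cv2
from rig import ctrl,eyes,ticket
def grab(n):
    f=eyes.grab_frame(n); f['P']=pts(f); return f
def pts(f):
    z=f['z_map']; v,u=np.mgrid[:z.shape[0],:z.shape[1]]
    c=np.stack([(u-f['cx'])/f['fx']*z,-(v-f['cy'])/f['fy']*z,-z],-1)
    R=np.array(f['attitude']); R=R if R.shape==(3,3) else None
    p=c@R.T+np.array(f['position']); p[z==0]=np.nan; return p
def save(f,n,box=None,s=1):
    im=f['image'][:,:,::-1]
    if box: im=im[box[1]:box[3],box[0]:box[2]]
    cv2.imwrite('pics/'+n,cv2.resize(im,None,fx=s,fy=s,interpolation=cv2.INTER_CUBIC))
E
python3 - <<'E'
from h import *
a=grab('top');b=grab('side')
im=np.vstack([a['image'],b['image']])[:,:,::-1]
im=np.hstack([a['image'],b['image']])[:,:,::-1]
cv2.imwrite('pics/a.png',cv2.resize(im,(800,300),interpolation=cv2.INTER_AREA))
save(a,'top.png',s=1.5);save(b,'side.png',s=1.5)
for f in(a,b):print({k:f[k] for k in('fx','cx','cy','position','attitude')}, f.keys())
np.savez('f0.npz',top=a['P'],side=b['P'],ti=a['image'],si=b['image'])
s=ctrl.read_state();print(s['t'],s['ee_pos'],s['eef_rot'],s['force'],s['grip_width'])
E
```

```text
{'fx': 463.4320757599692, 'cx': 251.95161992344578, 'cy': 191.38859188164446, 'position': array([-0.57534579,  0.02450948,  1.4055982 ]), 'attitude': array([[-0.17961833,  0.77091674, -0.6110848 ],
       [-0.98371846, -0.1445065 ,  0.10684505],
       [-0.00593709,  0.62032672,  0.78432105]])} dict_keys(['image', 'z_map', 'fx', 'fy', 'cx', 'cy', 'position', 'attitude', 'P'])
{'fx': 483.7925194555848, 'cx': 246.32448436499277, 'cy': 191.4608586177117, 'position': array([-0.1585095 ,  0.86174837,  1.40959033]), 'attitude': array([[-0.85449127,  0.38221678, -0.35178828],
       [-0.51945713, -0.63261605,  0.57442252],
       [-0.00299298,  0.67357796,  0.73911013]])} dict_keys(['image', 'z_map', 'fx', 'fy', 'cx', 'cy', 'position', 'attitude', 'P'])
0.1 [ 0.15235341 -0.52792934  0.2305996 ] [[-9.60837067e-01 -2.17809728e-04  2.77113844e-01]
 [-2.77113848e-01  1.52178232e-03 -9.60835886e-01]
 [-2.12427547e-04 -9.99998818e-01 -1.52254296e-03]] [ 0.36069194 -0.02248967 -0.35065159] 0.08518867492894364
```

View pics/top.png

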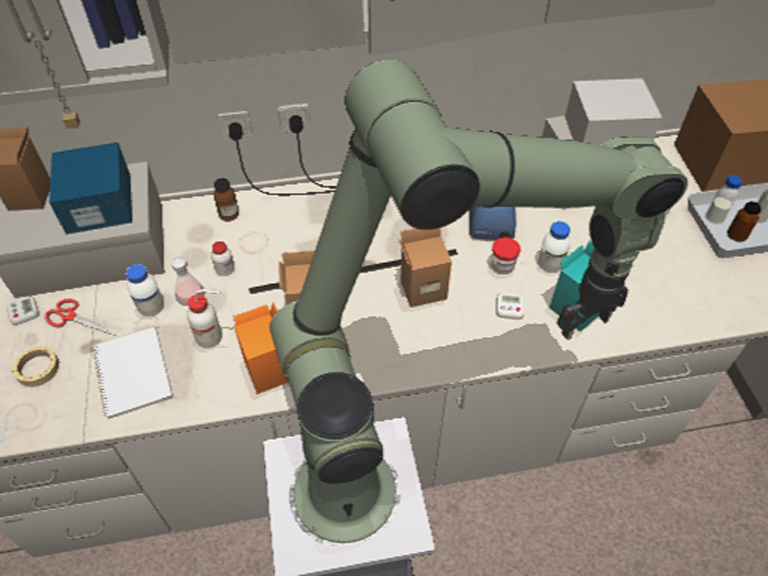

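View pics/side.png

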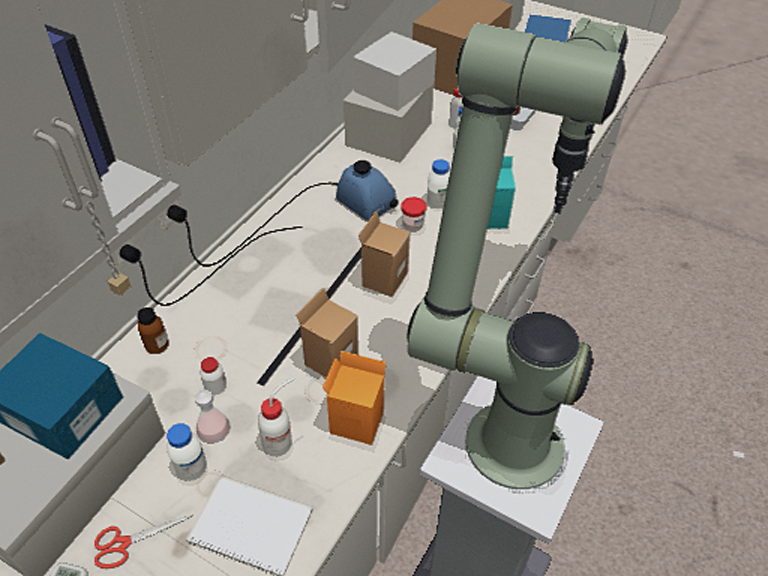

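Kraft cartons: top view right one (425,265), left one partly behind the arm (300,275); in the side view (385,255) and (330,335). The orange look-alike (side 357,395) and the turquoise one (top 575,285) are not the target colours. The tape runs from top (250,290) to (457,252). Next I measure the boxes and the tape.

```bash
python3 - <<'E'
from h import *
d=np.load('f0.npz')
def fit(P,name):
    t=P[abs(P[:,2]-0.15)<.006] 
    print(name,len(P),'bbox',np.nanpercentile(P,1,axis=0).round(3),np.nanpercentile(P,99,axis=0).round(3))
for n,i in(('top','ti'),('side','si')):
    P=d[n];im=d[i];hsv=cv2.cvtColor(im,cv2.COLOR_RGB2HSV)
    inb=(P[...,0]>.2)&(P[...,0]<.9)&(abs(P[...,1])<.6)
    m=inb&(hsv[...,0]>6)&(hsv[...,0]<20)&(hsv[...,1]>70)&(P[...,2]>.02)&(P[...,2]<.2)
    k,l,st,c=cv2.connectedComponentsWithStats(m.astype(np.uint8))
    for j in range(1,k):
        if st[j,4]<150: continue
        q=P[l==j]; print(n,c[j].round(),hsv[l==j].mean(0).round()); fit(q,n)
    # height slice outlines
        for zz in (.06,.1,.14):
            s=q[abs(q[:,2]-zz)<.008]
            if len(s)>5:
                h=cv2.minAreaRect((s[:,:2]*1000).astype(np.float32)); print('  z',zz,np.round(h[0]),np.round(h[1]),round(h[2],1))
    m=inb&(im.max(-1)<50)&(abs(P[...,2])<.008)&(P[...,0]>.4)
    k,l,st,c=cv2.connectedComponentsWithStats(m.astype(np.uint8))
    for j in range(1,k):
        if st[j,4]>80:
            h=cv2.minAreaRect((P[l==j][:,:2]*1000).astype(np.float32));print(n,'tape',c[j].round(),h,st[j,4])
# bystanders map: heights >15mm around corridors
    for x in np.arange(.3,.9,.02):
        print('%.2f'%x,''.join('%3d'%(np.nanmax(np.r_[0,P[...,2][(abs(P[...,0]-x)<.01)&(abs(P[...,1]-y)<.01)&(P[...,2]<.25)]])*100) for y in np.arange(.44,-.34,-.02))) if n=='side' else 0
E
```

```text
top [149. 133.] [ 11. 132.  91.]
top 166 bbox [0.823 0.173 0.021] [0.862 0.225 0.104]
  z 0.06 [836. 195.] [25. 55.] 18.5
  z 0.1 [839. 204.] [36. 31.] 86.7
top [282. 175.] [ 14. 120. 144.]
top 1309 bbox [ 0.441 -0.329  0.023] [ 0.543 -0.224  0.176]
  z 0.06 [ 456. -265.] [117.  55.] 61.9
  z 0.1 [ 460. -261.] [127.  65.] 57.4
  z 0.14 [ 491. -278.] [ 97. 102.] 5.0
top [195. 182.] [ 14. 123. 168.]
top 530 bbox [ 0.423 -0.006  0.119] [0.523 0.075 0.18 ]
  z 0.14 [472.  44.] [ 55. 103.] 69.7
top [172. 230.] [ 13. 189. 199.]
top 1155 bbox [0.263 0.097 0.024] [0.383 0.183 0.174]
  z 0.06 [275. 143.] [84. 37.] 70.8
  z 0.1 [275. 146.] [80. 38.] 69.0
  z 0.14 [322. 137.] [109.  85.] 13.7
side [255. 169.] [ 15. 115. 127.]
side 1239 bbox [ 0.443 -0.326  0.024] [ 0.545 -0.221  0.18 ]
  z 0.06 [ 468. -255.] [127.  70.] 50.8
  z 0.1 [ 469. -250.] [120.  64.] 45.9
  z 0.14 [ 490. -278.] [ 91. 111.] 5.1
side [228. 245.] [ 14. 158. 158.]
side 3334 bbox [ 0.267 -0.029  0.024] [0.518 0.187 0.181]
  z 0.06 [374.  95.] [126. 260.] 51.0
  z 0.1 [375.  94.] [125. 264.] 51.2
  z 0.14 [391.  78.] [132. 30
[... 3537 characters left out ...]
0  0  0  0  0  0  0  0  0  0  1  0  0  0  0  0  0  0  0  0  0  0  0  0  0  0  0  1  1
0.82   0  0  0  0  0  0  0  0  0  0  0  3  9  8  0  0  0  0  0  0  0  0  0  0  0  0  0  1  0  0  0  0  0  0  1  1  0  0  0
0.84   0  0  0  0  0  0  1  0  0  1  8 12 12 12  0  0  0  0  0  0  0  0  0  0  1  0  1  0  0  0  0  0  0  0  0  1  1  0  0
0.86   0  0  0  0  0  0  0  0  0  0  8 12 12 12  0  0  0  0  0  0  0  0  0  0  0  0  0  0  0  0  0  0  0  0  1  1  0  0  0
0.88   0  0  0  0  0  0  0  0  0  0  0 12 12  0  0  0  0  0  0  0  0  0  1  0  0  0  0  1  1  0  0  1  1  1  1  1  0  1  1
0.90   0  0  0  0  0  0  0  0  0  0  0  0  0  0 24 24 24  3  2  1  1  1 23 24 22  3  2  1  1  1  1  1  1  1  1  1  0  1  0
```

```bash
python3 - <<'E'
from h import *
d=np.load('f0.npz')
a=cv2.resize(d['si'][120:270,170:300],None,fx=4,fy=4,interpolation=cv2.INTER_CUBIC)
cv2.imwrite('pics/crop1.png',a[:,:,::-1])
E
```

```text
(no output)
```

View pics/crop1.png

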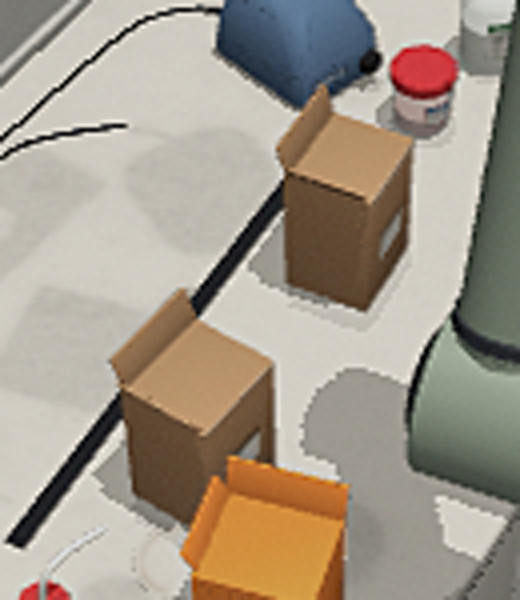

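Crop: both kraft cartons look alike, with plain near faces; the orange one stands in front of and to the left of the left carton, and the tape lies behind both. Next: yaw fit, then the first move.

```bash
cat >> h.py <<'E'
def plan(target,yaw):
    """target TCP world (m); yaw deg of push direction (tool -x). returns tool-frame shift (mm) and tool-y turn (rad)"""
    s=ctrl.read_state(); R=np.array(s['eef_rot']); d=(np.array(target)-s['ee_pos'])*1000
    a=np.radians(yaw); Rt=np.array([[-np.cos(a),0,np.sin(a)],[-np.sin(a),0,-np.cos(a)],[0,-1,0]])
    w=cv2.Rodrigues(R.T@Rt)[0].ravel()
    print('shift first (tool now)',(R.T@d).round(1),'shift after turn',(Rt.T@d).round(1),'turn',w.round(4)); return Rt
E
python3 - <<'E'
from h import *
d=np.load('f0.npz')
for nm,xr,yr in(('L',(.395,.56),(-.06,.095)),('R',(.41,.58),(-.35,-.19))):
    for n in('top','side'):
        P=d[n].reshape(-1,3)
        q=P[(P[:,0]>xr[0])&(P[:,0]<xr[1])&(P[:,1]>yr[0])&(P[:,1]<yr[1])&(P[:,2]>.02)&(P[:,2]<.2)]
        t=q[abs(q[:,2]-.15)<.004]; h=cv2.minAreaRect((t[:,:2]*1e3).astype(np.float32)); print(nm,n,'top',len(t),np.round(h[0],1),np.round(h[1],1),round(h[2],1))
        w=q[(q[:,2]>.03)&(q[:,2]<.135)]
        if len(w)<30: continue
        # near face / left face split via bbox mid
        for lab,c,o in(('near',0,1),('left',1,0)):
            ys=w[:,o];
            best=None
            rng=np.random.default_rng(0)
            for _ in range(300):
                i,j=rng.choice(len(w),2); 
                if abs(w[i,o]-w[j,o])<.03: continue
                k=(w[i,c]-w[j,c])/(w[i,o]-w[j,o])
                if abs(k)>.3: continue
                r=abs(w[:,c]-w[i,c]-k*(w[:,o]-w[i,o]))<.002
                if best is None or r.sum()>best.sum(): best=r
            if best is None: continue
            k,b=np.polyfit(w[best,o],w[best,c],1); print('  ',lab,best.sum(),'slope deg',np.degrees(np.arctan(k)).round(1),'range',np.percentile(w[best,o],[2,98]).round(3),'at mid',(k*np.mean(np.percentile(w[best,o],[2,98]))+b).round(4))
P=d['top']
for x in np.arange(.16,.8,.02): print('%.2f'%x,''.join('%3d'%(np.nanmax(np.r_[0,P[...,2][(abs(P[...,0]-x)<.01)&(abs(P[...,1]-y)<.01)&(P[...,2]<.19)]])*100) for y in np.arange(-.2,-.7,-.02)))
plan([.30,-.35,.30],3.5)
E
```

```text
L top top 211 [472.9  45.1] [ 57.6 107.1] 69.4
L side top 513 [466.6  16.2] [104.   96.4] 87.7
   near 202 slope deg 4.2 range [-0.027  0.069] at mid 0.4239
   left 260 slope deg -3.8 range [0.428 0.513] at mid 0.0653
R top top 377 [ 490.7 -278.3] [95.5 98.1] 7.2
   near 285 slope deg -4.6 range [-0.328 -0.233] at mid 0.4471
   left 139 slope deg 4.9 range [0.442 0.526] at mid -0.2286
R side top 333 [ 491.  -276.5] [ 89.2 109. ] 4.6
   near 166 slope deg -5.3 range [-0.33  -0.232] at mid 0.4481
   left 221 slope deg 6.2 range [0.445 0.531] at mid -0.2306
0.16   0  0  0  0  0  0  0  0  0  0  0  0  0  0  0  0  0  0  0  0  0  0  0  0  0
0.18   0  0  0  0  0  0  0  0  0  0  0  0  0  0  0  0  0  0  0  0  0  0  0  0  0
0.20   0  0  0  0  0  0  0  0  0  0  0  0  0  0  0  0  0  0  0  0  0  0  0  0  0
0.22   0  0  0  0  0  0  0  0  0  0  0  0  0  0  0  0  0  0  0  0  0  0  0  0  0
0.24   0  0  0  0  0  0  0  0  0  0  0  0  0  0  0  0  0  0  0  0  0  0  0  0  0
0.26   0  0  0  0  0  0  0  0  0  0  0  0  0  0  0  0  0  0  0  0  0  0  0  0  0
0.28   0  0  0  0  0  0  0  0  0  0  0  0  0  0  0  0
[... 1469 characters left out ...]
0  0  0  0  0  0
0.66   0  0  0  0  0  0  0  0  0  0  0  0  5  9  9  9  9  9  8  0  0  0  0  0  0
0.68   1  0  0  0  0  0  0  0  0  0  0  0  2  8  8  0  0  0  6  0  0  0  0  0  0
0.70   0  0  0  0  0  0  0  0  0  0  0  0  0  6  0  0  0  0  0  0  0  0  0  0  0
0.72   0  0  0  0  0  0  0  0  0  0  0  0  0  3  0  0  0  0  0  0  0  0  0  0  0
0.74   0  0  0  0  0  0  0  0  0  0  0  0  0  0  0  0  0  0  0  0  0  0  0  0  0
0.76   0  0  0  0  0  0  0  0  0  0  0  0  0  0  0  0  0  0  0  0  0  0  0  0  0
0.78   0  0  0  0  0  0  0  0  0  0  0  0  0  0  0  0  0  0  0  0  0  0  0  0  0
shift first (tool now) [-191.2  -69.2 -130.2] shift after turn [-158.2  -69.4 -168.6] turn [ 0.0015  0.2197 -0.    ]
```

Call:
drive_tool(commands=[[[0,-35,0,0,0.097,0,0.5],[0,-35,0,0,0.097,0,0.5],[-23,0,-22,0,0,0,0.5],[-23,0,-22,0,0,0,0.5],[-23,0,-22,0,0,0,0.5],[-23,0,-22,0,0,0,0.5],[-23,0,-22,0,0,0,0.5],[-23,0,-22,0,0,0,0.5],[-23,0,-22,0,0,0,0.5],[-23,0,-22,0,0,0,0.5],[-23,0,-22,0,0,0,0.5],[-23,0,-22,0,0,0,0.5],[0,0,0,0,0,0,0.5],[0,0,0,0,0,0,0.5]]])

```text
t: 1.5
ee_pos: [0.3625, -0.2889, 0.301]
eef_rot: [[-0.996, -0.001, 0.088], [-0.088, 0.0, -0.996], [0.001, -1.0, -0.0]]
force: [0.0, 0.1, 0.4]
grip_width: 0.0427
```

```bash
python3 - <<'E'
from h import *
s=ctrl.read_state();print(s['ee_pos'],s['grip_width'],s['force'])
plan([.378,-.286,.12],5)
E
```

```text
[ 0.36253215 -0.28893236  0.30102113] 0.0427193001643984 [0.04328229 0.13903319 0.44344564]
shift first (tool now) [-15.8 181.   -1.5] shift after turn [-15.7 181.   -1.6] turn [0.0001 0.0012 0.0008]
```

Call:
drive_tool(commands=[[[0,30,0,0,0,0,0.5],[0,30,0,0,0,0,0.5],[0,30,0,0,0,0,0.5],[0,30,0,0,0,0,0.5],[0,30,0,0,0,0,0.5],[0,30,0,0,0,0,0.5],[-10,0,0,0,0,0,0.5],[-10,0,0,0,0,0,0.5],[-10,0,0,0,0,0,0.5],[-10,0,0,0,0,0,0.5],[-10,0,0,0,0,0,0.5],[-5,0,0,0,0,0,0.5],[-5,0,0,0,0,0,0.5],[-5,0,0,0,0,0,0.5],[-5,0,0,0,0,0,0.5],[-5,0,0,0,0,0,0.5],[-5,0,0,0,0,0,0.5],[-5,0,0,0,0,0,0.5]]])

```text
t: 3.3
ee_pos: [0.4472, -0.282, 0.1213]
eef_rot: [[-0.996, -0.001, 0.086], [-0.086, -0.0, -0.996], [0.001, -1.0, 0.0]]
force: [-1.9, -0.6, 1.3]
grip_width: 0.0428
```

```bash
python3 - <<'E'
from h import *
a=grab('side');save(a,'tipR1.png',(190,100,330,220),4)
E
```

```text
(no output)
```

View pics/tipR1.png

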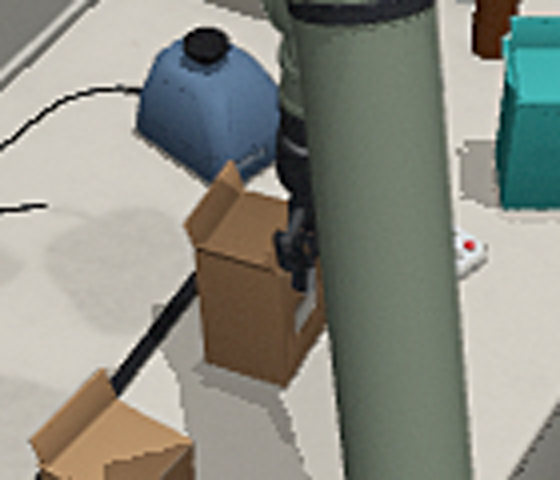

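The fingers touch the near face of the right carton (crop 300,270), and it begins to tilt. Continuing.

Call:
drive_tool(commands=[[[-5,0,0,0,0,0,0.5],[-5,0,0,0,0,0,0.5],[-5,0,0,0,0,0,0.5],[-5,0,0,0,0,0,0.5],[-5,0,0,0,0,0,0.5],[-5,0,0,0,0,0,0.5],[-5,0,0,0,0,0,0.5],[-5,0,0,0,0,0,0.5],[-5,0,0,0,0,0,0.5],[-4,0,0,0,0,0,0.5],[-4,0,0,0,0,0,0.5],[-4,0,0,0,0,0,0.5],[-4,0,0,0,0,0,0.5],[-4,0,0,0,0,0,0.5],[-4,0,0,0,0,0,0.5]]])

```text
t: 4.85
ee_pos: [0.5162, -0.276, 0.1213]
eef_rot: [[-0.996, 0.0, 0.087], [-0.087, -0.0, -0.996], [-0.0, -1.0, 0.0]]
force: [0.2, 0.9, 0.9]
grip_width: 0.0428
```

```bash
python3 - <<'E'
from h import *
a=grab('side');print(ctrl.read_state()['force'])
P=a['P'].reshape(-1,3)
for x in np.arange(.4,.8,.02): print('%.2f'%x,''.join('%3d'%(np.nanmax(np.r_[0,P[:,2][(abs(P[:,0]-x)<.01)&(abs(P[:,1]-y)<.01)&(P[:,2]<.25)]])*100) for y in np.arange(-.16,-.4,-.02)))
E
```

```text
[0.78106657 0.20659914 0.68390972]
0.40   0  0  0  1  0  0  0  0  0  0  0  0
0.42   0  0  0  0  0  0  0  0  0  0  0  0
0.44   0  0  0  0  0  1  0  0  0  0  0  0
0.46   0  0  0  1  1  1  0  0  0  0  0  0
0.48   0  0  0  0  0  1  0  0  0  0  0  0
0.50   0  0 23 23 24 24 22 21 19  0  0  0
0.52   0  0 23 23 24 19  0 18 18  0  0  0
0.54   0  1  0  9  9  9  9  6  9  0  0  0
0.56   0  0  0  9  9  9  9  9  0  0  0  0
0.58   0  0  0  9  9  9 10  9  9  0  0  0
0.60   0  0  0 10  9 10  9 10  9  0  0  0
0.62   0  1  0 10 10  9 10  9  9  0  0  0
0.64   0  1  0 10  9  9 10 10  9  0  0  0
0.66   1  0  9 10 10 10 10 10  9  0  0  0
0.68   0  0  9 10 10 10  9 10  9  0  0  0
0.70   1  0  9  6  0  0  0  0  0  0  0  0
0.72   1  0  0  0  0  0  0  0  0  0  0  0
0.74   0  0  0  0  1  0  0  0  0  0  0  0
0.76   0  0  0  0  0  0  0  0  0  0  0  1
0.78   0  0  0  0  0  0  0  0  0  0  0  0
```

Call:
drive_tool(commands=[[[10,-10,0,0,0,0,0.5],[0,-40,0,0,0,0,0.5],[0,-40,0,0,0,0,0.5],[0,-40,0,0,0.0785,0,0.5],[0,-50,0,0,0.0785,0,0.5],[17,0,-29,0,0,0,0.5],[17,0,-29,0,0,0,0.5],[17,0,-29,0,0,0,0.5],[17,0,-29,0,0,0,0.5],[17,0,-29,0,0,0,0.5],[17,0,-29,0,0,0,0.5],[17,0,-29,0,0,0,0.5],[17,0,-29,0,0,0,0.5],[17,0,-29,0,0,0,0.5],[17,0,-29,0,0,0,0.5],[0,0,0,0,0,0,0.5],[0,0,0,0,0,0,0.5]]])

```text
t: 6.6
ee_pos: [0.3562, 0.0244, 0.3019]
eef_rot: [[-0.998, 0.001, -0.069], [0.069, -0.001, -0.998], [-0.001, -1.0, 0.001]]
force: [0.3, -0.5, 0.6]
grip_width: 0.0428
```

```bash
python3 - <<'E'
from h import *
plan([.359,.026,.12],-4)
f=grab('top')
P=f['P'];m=(abs(P[...,1]+.28)<.08)&(P[...,0]>.5)&(P[...,0]<.57)&(P[...,2]>.005)&(P[...,2]<.13)
v,u=np.nonzero(m);print(u.min(),u.max(),v.min(),v.max())
q=P[m];w=q[(q[:,2]>.015)&(q[:,2]<.075)]
k,b=np.polyfit(w[:,1],w[:,0],1);print('underside slope',np.degrees(np.arctan(k)),'x at y=-.28',k*-.28+b, w[:,1].min(),w[:,1].max())
save(f,'und.png',(u.min()-25,v.min()-35,u.max()+25,v.max()+25),4)
E
```

```text
shift first (tool now) [ -2.4 181.9  -1.9] shift after turn [ -2.7 181.9  -1.8] turn [-0.0006  0.001  -0.0015]
260 298 160 189
underside slope -0.10221308707187911 x at y=-.28 0.5382179823449126 -0.32449325990175304 -0.22112184273469163
```

View pics/und.png

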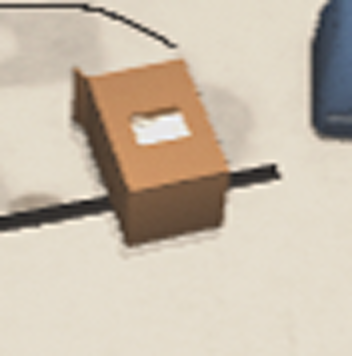

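The right carton lies on its back with a plain underside (crop 175,215) and straddles the tape, so the left one should be the stamped one. Tipping the left.

Call:
drive_tool(commands=[[[0,30,0,0,0,0,0.5],[0,30,0,0,0,0,0.5],[0,30,0,0,0,0,0.5],[0,30,0,0,0,0,0.5],[0,30,0,0,0,0,0.5],[0,30,0,0,0,0,0.5],[-10,0,0,0,0,0,0.5],[-10,0,0,0,0,0,0.5],[-10,0,0,0,0,0,0.5],[-10,0,0,0,0,0,0.5],[-5,0,0,0,0,0,0.5],[-5,0,0,0,0,0,0.5],[-5,0,0,0,0,0,0.5],[-5,0,0,0,0,0,0.5],[-5,0,0,0,0,0,0.5],[-5,0,0,0,0,0,0.5]]])

```text
t: 8.25
ee_pos: [0.4264, 0.0195, 0.1212]
eef_rot: [[-0.998, -0.001, -0.07], [0.07, 0.0, -0.998], [0.001, -1.0, -0.0]]
force: [-1.3, -0.4, 1.9]
grip_width: 0.0429
```

Call:
drive_tool(commands=[[[-5,0,0,0,0,0,0.5],[-5,0,0,0,0,0,0.5],[-5,0,0,0,0,0,0.5],[-5,0,0,0,0,0,0.5],[-5,0,0,0,0,0,0.5],[-5,0,0,0,0,0,0.5],[-5,0,0,0,0,0,0.5],[-5,0,0,0,0,0,0.5],[-5,0,0,0,0,0,0.5],[-4,0,0,0,0,0,0.5],[-4,0,0,0,0,0,0.5],[-4,0,0,0,0,0,0.5],[-4,0,0,0,0,0,0.5],[-4,0,0,0,0,0,0.5],[-4,0,0,0,0,0,0.5]]])

```text
t: 9.75
ee_pos: [0.4957, 0.0146, 0.1213]
eef_rot: [[-0.998, -0.0, -0.07], [0.07, 0.0, -0.998], [0.0, -1.0, -0.0]]
force: [-0.0, 0.3, 0.5]
grip_width: 0.0426
```

```bash
python3 - <<'E'
from h import *
a=grab('side')
P=a['P'].reshape(-1,3)
for x in np.arange(.4,.8,.02): print('%.2f'%x,''.join('%3d'%(np.nanmax(np.r_[0,P[:,2][(abs(P[:,0]-x)<.01)&(abs(P[:,1]-y)<.01)&(P[:,2]<.25)]])*100) for y in np.arange(.16,-.1,-.02)))
E
```

```text
0.40   0  0  0  0  0  0  0  0  0  0  0  0  0
0.42   0  0  0  0  0  0  0  0  0  0  0  0  0
0.44   0  0  0  0  0  0  0  0  0  0  0  0  0
0.46   0  0  0  1  0  1  0  0 24  0  0  0  0
0.48   0  0  0  0 22 24 24 22 21 21 23  0  0
0.50   0  0  0  0 23 24 24  8 17 16 18  0  0
0.52   0  0  0  0 22 16  9  9  9  9  9  0  0
0.54   0  0  0  0  0  9  9 10  0  9  0  0  0
0.56   0  1  0  0  1  9  9  9  9  0  0  0  0
0.58   0  0  0  0  0  9 10 10 10  9  9  0  0
0.60   0  1  0  0  0 10 10 10 10 10  9  0  0
0.62   0  0  0  0  0 10 10 10 10 10  9  0  0
0.64   0  0  1  1  0 10 10 10 10 10 10  0  0
0.66   0  0  0  0  0  9 10 10  9  9  9  0  0
0.68   0  0  0  0  0  9  2  0  0  0  0  0  0
0.70   0  0  0  0  0  0  0  0  0  0  0  0  0
0.72   0  0  0  0  0  0  0  0  0  0  0  0  0
0.74   0  0  0  0  0  0  0  0  0  0  0  0  0
0.76   0  0  0  0  0  0  0  0  0  0  0  0  0
0.78   0  0  0  0  0  0  0  0  0  0  0  0  0
```

Call:
drive_tool(commands=[[[20,0,0,0,0,0,0.5],[20,0,0,0,0,0,0.5],[20,0,0,0,0,0,0.5],[20,0,0,0,0,0,0.5],[0,0,30,0,0,0,0.5],[0,0,30,0,0,0,0.5],[0,0,30,0,0,0,0.5],[0,0,30,0,0,0,0.5],[0,0,30,0,0,0,0.5],[0,0,30,0,0,0,0.5],[0,0,30,0,0,0,0.5],[0,0,0,0,0,0,0.5]]])

```text
t: 11.0
ee_pos: [0.4015, -0.1927, 0.1216]
eef_rot: [[-0.997, 0.002, -0.074], [0.074, -0.002, -0.997], [-0.002, -1.0, 0.002]]
force: [-0.1, -0.1, 0.1]
grip_width: 0.0429
```

```bash
cat >> h.py <<'E'
def check(f,yr,img=None):
    P=f['P'];m=(P[...,1]>yr[0])&(P[...,1]<yr[1])&(P[...,0]>.48)&(P[...,0]<.7)&(P[...,2]>.015)&(P[...,2]<.075)
    v,u=np.nonzero(m); w=P[m]
    best=None;rng=np.random.default_rng(0)
    for _ in range(400):
        i,j=rng.choice(len(w),2)
        if abs(w[i,1]-w[j,1])<.03: continue
        k=(w[i,0]-w[j,0])/(w[i,1]-w[j,1])
        if abs(k)>.35: continue
        r=abs(w[:,0]-w[i,0]-k*(w[:,1]-w[i,1]))<.0025
        if best is None or r.sum()>best.sum(): best=r
    w=w[best];k,b=np.polyfit(w[:,1],w[:,0],1);y=np.percentile(w[:,1],[1,99])
    tape=lambda y:.5796+(y-.0691)*(-.0605)+.010
    print('face n',len(w),'yaw',-np.degrees(np.arctan(k)).round(2),'ends',[(yy.round(4),(k*yy+b).round(4),'past tape mm',((k*yy+b-tape(yy))*1000).round(1)) for yy in y])
    if img: save(f,img,(u.min()-40,v.min()-45,u.max()+40,v.max()+40),4)
E
python3 - <<'E'
from h import *
f=grab('top');check(f,(-.07,.1),'undL.png')
P=f['P'];m=(f['image'].max(-1)<50)&(abs(P[...,2])<.008)&(P[...,0]>.55)&(P[...,0]<.63)&(abs(P[...,1])<.4)
q=P[m]; k,b=np.polyfit(q[:,1],q[:,0],1); r=q[:,0]-k*q[:,1]-b; print('tape top cam slope',k,'x at .069',k*.0691+b,'at -.245',k*-.245+b,np.percentile(r,[2,98]),len(q))
plan([.47,.0165,.03],-2)
E
```

```text
face n 185 yaw -4.61 ends [(np.float64(-0.0342), np.float64(0.5075), 'past tape mm', np.float64(-88.4)), (np.float64(0.063), np.float64(0.5153), 'past tape mm', np.float64(-74.7))]
tape top cam slope -0.05682695837290389 x at .069 0.5795401775526856 at -.245 0.5973895251776147 [-0.00820823  0.00844711] 96
shift first (tool now) [ -53.6   91.4 -211.8] shift after turn [ -61.8   91.4 -209.5] turn [-0.0002 -0.0384 -0.0006]
```

View pics/undL.png

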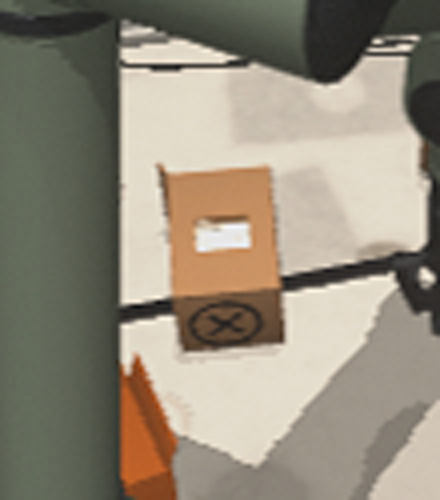

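The left carton lies on its back with the crossed-ring stamp facing the robot (crop 228,322). Its face runs from 75 to 88 mm short of the far tape edge, and is skewed about 8° to the tape. Moving low behind it.

Call:
drive_tool(commands=[[[2,0,-26,0,0,0,0.7],[2,0,-26,0,0,0,0.7],[2,0,-26,0,0,0,0.7],[2,0,-26,0,0,0,0.7],[2,0,-26,0,0,0,0.7],[2,0,-26,0,0,0,0.7],[2,0,-26,0,0,0,0.7],[2,0,-26,0,0,0,0.7],[0,25,0,0,0,0,0.7],[0,25,0,0,0,0,0.7],[0,26,0,0,0,0,0.7],[-10,0,0,0,0,0,0.7],[-10,0,0,0,0,0,0.7],[-10,0,0,0,0,0,0.7],[-10,0,0,0,0,0,0.7],[-10,0,0,0,0,0,0.7],[-10,0,0,0,0,0,0.7],[-10,0,0,0,0,0,0.7],[0,0,0,0,0,0,0.7]]])

```text
t: 12.95
ee_pos: [0.4713, 0.0141, 0.0456]
eef_rot: [[-0.998, 0.002, -0.07], [0.07, -0.0, -0.998], [-0.002, -1.0, 0.0]]
force: [0.4, -0.2, 0.1]
grip_width: 0.0595
```

Call:
drive_tool(commands=[[[-10,0,0,0,0,0,0.7],[-8,0,0,0,0,0,0.7],[-6,0,0,0,0,0,0.7],[-5,0,0,0,0,0,0.7],[-5,0,0,0,0,0,0.7],[-5,0,0,0,-0.01,0,0.7],[-5,0,0,0,-0.01,0,0.7],[-5,0,0,0,-0.01,0,0.7],[-5,0,0,0,-0.01,0,0.7],[-5,0,0,0,-0.01,0,0.7],[-5,0,0,0,-0.01,0,0.7],[-5,0,0,0,-0.01,0,0.7],[-5,0,0,0,-0.01,0,0.7],[-5,0,0,0,-0.01,0,0.7],[-5,0,0,0,-0.01,0,0.7],[-5,0,0,0,-0.01,0,0.7],[-5,0,0,0,-0.01,0,0.7],[-5,0,0,0,-0.01,0,0.7]]])

```text
t: 14.75
ee_pos: [0.5686, 0.0114, 0.0453]
eef_rot: [[-0.998, -0.0, 0.061], [-0.061, -0.0, -0.998], [0.0, -1.0, 0.0]]
force: [-1.5, -0.7, -0.7]
grip_width: 0.0596
```

```bash
python3 - <<'E'
from h import *
f=grab('side')
P=f['P'];m=(P[...,1]>-.07)&(P[...,1]<.1)&(P[...,0]>.48)&(P[...,0]<.8)&(P[...,2]>.092)&(P[...,2]<.115)&(f['image'][...,0]>f['image'][...,2]*1.4+15)
h=cv2.minAreaRect((P[m][:,:2]*1e3).astype(np.float32));print(h,cv2.boxPoints(h).round(0),m.sum())
E
```

```text
((662.6631469726562, 21.942279815673828), (170.48675537109375, 105.53933715820312), 6.408596992492676) [[572.  65.]
 [584. -40.]
 [753. -21.]
 [741.  84.]] 438
```

Call:
drive_tool(commands=[[[-4,0,0,0,0,0,0.7],[-4,0,0,0,0,0,0.7],[-4,0,0,0,0,0,0.7],[-4,0,0,0,0,0,0.7],[-4,0,0,0,0,0,0.7],[-3,0,0,0,0,0,0.7],[0,0,0,0,0,0,0.7],[5,0,0,0,0,0,0.7],[20,0,0,0,0,0,0.7],[25,0,0,0,0,0,0.7],[25,0,0,0,0,0,0.7],[25,0,0,0,0,0,0.7],[25,0,0,0,0,0,0.7],[25,0,0,0,0,0,0.7],[0,-30,30,0,0,0,0.7],[0,-30,30,0,0,0,0.7],[0,0,40,0,0,0,0.7],[0,0,40,0,0,0,0.7],[0,0,40,0,0,0,0.7],[0,0,40,0,0,0,0.7]]])

```text
t: 16.8
ee_pos: [0.4544, -0.2175, 0.1057]
eef_rot: [[-0.998, 0.001, 0.06], [-0.06, -0.001, -0.998], [-0.001, -1.0, 0.001]]
force: [0.8, 0.4, -0.3]
grip_width: 0.0598
```

```bash
cat > c.py <<'E'
from h import *
import sys
f=grab('top');check(f,(-.07,.1));g=grab('side');check(g,(-.07,.1))
for n,c in(('top',f),('side',g)):
    P=c['P'];m=(P[...,1]>-.07)&(P[...,1]<.12)&(P[...,0]>.5)&(P[...,0]<.7)&(P[...,2]>.005)&(P[...,2]<.12)
    w=P[m];w=w[np.isfinite(w[:,0])]
    for lo,hi in((.008,.03),(.03,.055),(.055,.08),(.08,.1)):
        s=w[(w[:,2]>lo)&(w[:,2]<hi)]
        print(n,(lo,hi),len(s),[(y,np.percentile(s[abs(s[:,1]-y)<.012][:,0],5).round(4)) for y in(-.03,0,.03,.05) if (abs(s[:,1]-y)<.012).sum()>2])
v,u=np.nonzero((f['P'][...,1]>-.07)&(f['P'][...,1]<.1)&(f['P'][...,0]>.56)&(f['P'][...,0]<.7)&(f['P'][...,2]>.01)&(f['P'][...,2]<.12))
save(f,sys.argv[1],(u.min()-40,v.min()-30,u.max()+40,v.max()+30),4)
E
python3 c.py fin1.png
```

```text
face n 149 yaw 3.07 ends [(np.float64(-0.0322), np.float64(0.6075), 'past tape mm', np.float64(11.8)), (np.float64(0.0651), np.float64(0.6023), 'past tape mm', np.float64(12.4))]
face n 143 yaw 3.56 ends [(np.float64(-0.0336), np.float64(0.6083), 'past tape mm', np.float64(12.5)), (np.float64(0.0665), np.float64(0.6021), 'past tape mm', np.float64(12.4))]
top (0.008, 0.03) 97 [(-0.03, np.float64(0.6032)), (0, np.float64(0.6032)), (0.03, np.float64(0.5981)), (0.05, np.float64(0.5991))]
top (0.03, 0.055) 99 [(-0.03, np.float64(0.6033)), (0, np.float64(0.6016)), (0.03, np.float64(0.5998)), (0.05, np.float64(0.5958))]
top (0.055, 0.08) 115 [(-0.03, np.float64(0.6025)), (0, np.float64(0.5997)), (0.03, np.float64(0.599)), (0.05, np.float64(0.5976))]
top (0.08, 0.1) 533 [(-0.03, np.float64(0.6054)), (0, np.float64(0.6046)), (0.03, np.float64(0.6032)), (0.05, np.float64(0.6009))]
side (0.008, 0.03) 151 [(-0.03, np.float64(0.548)), (0, np.float64(0.5613)), (0.03, np.float64(0.5597)), (0.05, np.float64(0.5752))]
side (0.03, 0.055) 153 [(-0.03, np.float64(0.6065)), (0, np.float64(0.6034)), (0.03, np.float64(0.6019)), (0.05, np.float64(0.6012))]
side (0.055, 0.08) 171 [(-0.03, np.float64(0.6051)), (0, np.float64(0.6023)), (0.03, np.float64(0.6008)), (0.05, np.float64(0.6001))]
side (0.08, 0.1) 641 [(-0.03, np.float64(0.609)), (0, np.float64(0.6052)), (0.03, np.float64(0.603)), (0.05, np.float64(0.6017))]
```

View pics/fin1.png

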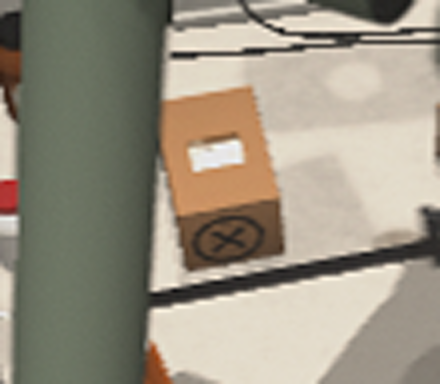

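The stamped carton lies about 12 mm past the tape at both corners, parallel to it, with the stamp towards the robot (crop 228,240) and a visible bench gap. A last check of the plain carton, then hand in.

```bash
python3 - <<'E'
from h import *
check(grab('side'),(-.35,-.2))
s=ctrl.read_state();print(s['t'],s['force'],s['qvel']);print(ticket.finish_job())
E
```

```text
face n 59 yaw 4.02 ends [(np.float64(-0.3089), np.float64(0.5403), 'past tape mm', np.float64(-72.2)), (np.float64(-0.2228), np.float64(0.5342), 'past tape mm', np.float64(-73.1))]
16.95 [-0.0213739   0.06121438 -0.17759687] [ 2.69133167 -0.96267739 -2.61723571  0.96903122  0.72017999  0.45515834]
the job is handed in; nothing more can be done
None
```

I tipped both cartons onto their backs, right one first, then pushed the stamped one (the left one) past the tape and handed the job in at about 17 s.

- **Stamped carton:** Its near end is about 12 mm past the far edge of the tape at both corners, in both cameras. The face fit put it within about 0.5° of parallel to the tape. The stamp faces the robot.
- **Plain carton:** It lies on its back with no mark on its underside. Its near end is about 72 mm short of the tape's far edge, so it is not wholly beyond the line.
- **Robot and bystanders:** The gripper was clear of everything at the end. My paths kept away from the bystanders and the two look-alikes, but I did not re-measure them afterwards.
- **Disagreements:** In the side camera's lowest height band (8–30 mm), stray near readings put points as close as x = 0.548 m. I took these as noise from the bench, because the top camera and the other height bands agreed on 0.60–0.61 m. When I handed in, the joints were still settling at under 3°/s.

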